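# Clamp a metallurgical mount with the inner knob of a coaxial stage drive

### The arm

A 6-joint arm with a two-finger parallel gripper is mounted at the origin on the work surface. World frame = base frame: x ahead of the robot, y to its left, z up, the work surface at z = 0. Lengths are in m, angles in rad, forces in N, time in s.
With the tool pointing down it reaches from about 0.375 to 0.9 m from the base axis. Payload 3.1 kg.
Tool frame: the origin (TCP) lies on the centre line of the jaws, within the pads' length; the fingertips stand 8 mm ahead of it and the grasp point (between the pads) lies 11 mm behind it; z points along the fingers, y is the line along which they close (so a half turn about z gives the same grasp; the last joint's range is limited). The gripper opens to 87 mm and grips with 3 to 60 N. Pads are 19 mm wide; open, the fingers measure 117 mm over their backs; the gripper's body (75 mm by 190 mm) begins 51 mm behind the grasp point.
Start: joints at [-1.431, 0.527, 1.433, -0, 1.181, -0.178], TCP at [0.196, -0.593, 0.209] pointing down, gripper open.
Joint ranges: [-3.08, 3.08], [-0.75, 2.2], [0.22, 2.44], [-1.43, 4.57], [0, 2.65], [-2.85, 2.85]. Speed limits (rad/s): [2.79, 2.79, 3.14, 3.14, 3.14, 3.14].

### API

Orientations are given as a unit quaternion [x, y, z, w].
In Python, from rig import robot gives the robot as it stands. The module is installed in compiled form; this text tells all that it offers.
- The arm moves only by the tool send_rows, never from a script. Its argument "increments" is one flat list of numbers, 7 for each row, row after row: the turn, a rotation vector about the world's x, y, z in rad, then the shift along the world's x, y, z in cm, then the opening, from 0 (shut) to 1 (fully open). A call has 1 to 20 rows; each row shifts and turns the commanded pose from where the row before left it; what a row does not reach is not made up. A row lasts 1/12 s, in which the tool goes at most 41.7 mm and 7.16 degrees, less where a joint would pass 70% of its speed; a pose out of reach is approached as far as the arm can. A call is refused whole if a number of a shift passes 4.17 or a number of a turn 0.125, either way. A call with a gripper value outside its range is refused whole. The fingers move at their own pace and stop on an object; "newtons" is the grip in N (left out, the last holds). Time passes only in rows, so rows that do not move let the fingers close. It gives the time, the measured TCP pose, the force, the opening and the grip force at its end, in the units of the state.
- robot.get_obs(): the state, without advancing time (a new reading comes with each control period).
- robot.camera(name): name is "scene" or "top" or "wrist"; returns a dict with "image" (420x560x3 uint8, red, green, blue), "range_z" (420x560 float32, m along the optical axis (not along the pixel's ray), 0 where there is no reading), "fx", "fy", "cx", "cy" (pixels), "R" (3x3) and "t" (3): a world point X has camera coordinates R X + t. Camera axes: x right, y down, z forward; pixel columns grow to the right and rows downward; lengths in m; the calibration is good to about 2 mm. A picture is of the moment at which its call begins.
- robot.hand_in(): hands the job in; it is judged then, once.
The state is a dict: "time": time; "q": joint angles; "joint_velocities": joint speeds; "joint_torque": joint torques, N m; "position": TCP position; "tool_rot": TCP orientation; "ft_force": force on the tool from outside, world axes, zero at the start; "moment": the same for the moment, N m; "grip_width": finger opening in m; "grip_force": force on a finger pad.
Only numpy, scipy, OpenCV 4.12 (cv2) and the standard library are available. Lean on these libraries where they do the work, as an engineer would, in place of code of your own. Each camera call takes 0.05 s, during which the arm holds its last target. There are 200 camera calls.

### The job

Stand the smallest round black specimen mount upright between the two jaws of the specimen stage and let it go, then turn only the small inner knob of the coaxial pair clockwise until the sprung jaw clamps the mount against the stop jaw with about 10 N (never more than 15 N). The large outer ring sets the stop jaw and must not be turned along, the jaw is to be moved only by its knob, and the other things on the bench stay where they are.

Things in the scene. Friction and masses are not known exactly. Their poses are not given: they have to be found in the camera images.
- mount: the specimen to clamp: black resin cylinder, 30 mm diameter, 25 mm high, about 40 g, a small metal sample in its top; origin at the centre of its underside, z up. It starts standing on the bench among two other mounts, in any of three places
- stage: specimen stage bolted to the bench: black foot plate 150 (x) x 270 (y) x 12 mm, a white gear housing at its -y end (86 x 86 mm, top 50 mm above the bench) with the two concentric knobs, a grey steel plate with two jaws at its +y end (plate top 36 mm, jaws under 50 mm above the bench). Origin at the centre of its underside, z up; x and y level, turned with it about the vertical
- knob_foot (a point): point on the common vertical axis of both knobs, at the foot of the inner knob, level with the outer ring's top, 64 mm above the bench. The inner knob is a black knurled cylinder, 26 mm diameter, standing up 20 mm from here. The outer ring lies below: 64 mm diameter, 50 to 64 mm above the bench, flat on top; it turns with only 0.08 N m
- inner_knob (a joint): angle of the inner knob, rad, 0 at the start, grows clockwise seen from above, up to 2.2. Friction 0.22 N m; it stays where left, also when clamped. In even steps of 0.02 rad about 0.13 N m is felt at each pause, much less after bigger or quicker steps. A rack moves the jaw's carriage 10 mm per rad, clockwise to the stage's +y: 10 N of clamping adds 0.10 N m
- outer_ring (a joint): angle of the outer ring, rad, grows clockwise seen from above; it sets the stop jaw, 2 mm per rad to the stage's +y. It starts anywhere within -0.5 to 0.5 and must stay there
- ring_mark (a point): the white index line on the top of the outer ring, 30 mm from the axis
- jaw_face (a point): foot of the stop jaw's face, mid-width, on the plate's top 36 mm above the bench; axes as the stage's. The stop jaw (24 mm wide, 13 mm high) is to +y, the gap for the mount to -y: 35.5 to 42.5 mm wide at the start, the moving jaw (24 mm wide, 12 mm high) beyond it. Clamped, the mount's axis is 15 mm from the face. The plate is clear 30 mm to either side (x) of the gap
- carriage: steel block on the plate that carries the moving jaw at its +y side, 30 x 20 x 12 mm; origin at the centre of its underside; follows the inner knob. How far the jaw is screwed out of it differs by up to 5 mm from set-up to set-up and is not measured. The jaw's spring, 5 N per mm (50 N per rad of the knob), is relaxed until both jaws meet the mount
- mount_large: bystander: a larger round black resin mount, 42 mm diameter, 20 mm high; origin at the centre of its underside
- mount_square: bystander: a square black resin mount, 32 x 32 mm, 22 mm high; origin at the centre of its underside
- objective: bystander: brass microscope objective standing on end, 26 mm diameter, 42 mm high; origin at the centre of its underside
- eyepiece: bystander: black eyepiece standing on end, 34 mm diameter, 48 mm high; origin at the centre of its underside
- oil_bottle: bystander: small amber bottle, 32 mm diameter, 70 mm high; origin at the centre of its underside
- dish: bystander: shallow glass dish, 80 mm diameter, 16 mm high; origin at the centre of its underside
- slide_box: bystander: white flat box, 100 x 180 mm, 35 mm high; origin at the centre of its underside
Mind the look-alikes: they are no part of the job. What is shaped like the mount but pink is not meant.

How it is judged:
On the way, in this order (a step that is already met when the one before it is completed fails the run):
1. the mount stands free on the plate between the jaws, let go and not yet clamped (x of mount in the frame of jaw_face between -0.006 and 0.006 m and z of mount in the frame of jaw_face between -0.003 and 0.003 m and angle between mount's own z axis and vertical below 0.1 rad and y of mount in the frame of jaw_face between -0.03 and -0.013 m and contact force between mount and the fingers below 0.2 N and contact force between mount and carriage below 3 N), for 0.2 s.
2. the inner knob is turned until the jaw clamps the mount with 5 to 15 N (contact force between mount and carriage between 5 and 15 N and value of joint inner_knob above 0.5 rad and velocity of joint inner_knob below 0.5 rad/s), for 0.1 s.
At the end, for the whole second after the job is handed in: the mount stands upright (within 0.1 rad) on the plate between the jaws, within 6 mm of their middle, released and at rest, clamped by the moving jaw with 5 to 15 N; the outer ring's mark is within 4 mm of where it was (x of mount in the frame of jaw_face between -0.006 and 0.006 m and z of mount in the frame of jaw_face between -0.003 and 0.003 m and angle between mount's own z axis and vertical below 0.1 rad and contact force between mount and carriage between 5 and 15 N and distance of ring_mark from where it was at the start of the episode below 0.004 m and velocity of joint inner_knob below 0.05 rad/s and linear speed of mount below 0.01 m/s); the robot touches nothing.
It fails at once if the mount is squeezed by the jaw with more than 15 N (contact force between mount and carriage above 15 N).
It fails at once if the outer ring is dragged along: its mark moves more than 4 mm (0.13 rad) (distance of ring_mark from where it was at the start of the episode above 0.004 m).
It fails at once if the fingers push the jaw or its carriage with more than 10 N (contact force between the fingers and carriage above 10 N).
It fails at once if a bystander is moved more than 15 mm (distance of any of mount_large, mount_square, objective, eyepiece, oil_bottle, dish, slide_box from where it was at the start of the episode above 0.015 m).
It also fails if it takes over 72 s, if anything falls off the work surface, if the arm or the gripper's body presses on something with over 40 N, if the wrist force passes 120 N, or if a joint passes its speed limit or range.

## Working session

There is one attempt and no reset: what is moved stays moved. The work goes in short steps, Python scripts to look and compute and a tool call to move; the robot and the scene stay as the last step left them, time stands still between calls to the robot, and variables do not carry over. Pictures are saved under pics/ and viewed, at most 10 in all, crops included, and the job is handed in when it is done.

Besides the shell and the picture viewer there is one more tool, called after "Call:" in YAML: its name, and indented under it one key for each argument. send_rows: Moves the arm, as the interface text tells. Its arguments: {"type":"object","properties":{"increments":{"type":"array"},"newtons":{"type":"number"}},"required":["increments"]}

```bash
mkdir -p pics
cat > h.py <<'E'
import numpy as np, cv2
from rig import robot
def snap(n,f):
    c=robot.camera(n); cv2.imwrite(f'pics/{f}.png',c['image'][:,:,::-1]); np.savez(f'pics/{f}.npz',**c); return c
def load(f): return dict(np.load(f'pics/{f}.npz'))
def ray(c,u,v):
    d=c['R'].T@np.array([(u-c['cx'])/c['fx'],(v-c['cy'])/c['fy'],1]); o=-c['R'].T@c['t']; return o,d
def atz(c,u,v,z):
    o,d=ray(c,u,v); return o+d*(z-o[2])/d[2]
def pt(c,u,v):
    o,d=ray(c,u,v); return o+d*c['range_z'][int(round(v)),int(round(u))]
def proj(c,X):
    p=c['R']@np.array(X)+c['t']; return p[0]/p[2]*c['fx']+c['cx'],p[1]/p[2]*c['fy']+c['cy']
E
python3 - <<'E'
from h import *
c=snap('top','top1'); s=snap('scene','scene1')
cv2.imwrite('pics/top1b.png',cv2.resize(c['image'][:,:,::-1],(800,600),interpolation=cv2.INTER_CUBIC))
o=robot.get_obs(); print(o)
print(-c['R'].T@c['t'],c['fx'])
E
```

```text
{'time': 0.1, 'q': array([-1.43048386e+00,  5.28375031e-01,  1.43377769e+00, -1.32868686e-05,
        1.18140594e+00, -1.78512630e-01]), 'joint_velocities': array([-3.39884247e-05, -1.61589234e-03, -7.08897302e-04,  5.02494289e-05,
       -6.07866551e-04,  5.23699240e-04]), 'joint_torque': array([-5.02900036e-05, -4.40986705e+01, -1.77150679e+01,  6.34508813e-02,
        5.33935195e-02, -3.70337796e-05]), 'position': array([ 0.19582564, -0.59280343,  0.20846727]), 'tool_rot': array([ 9.87319827e-01,  1.58740649e-01,  1.26318620e-05, -9.82944868e-04]), 'ft_force': array([ 0.5271019 , -0.26654188,  0.79152168]), 'moment': array([-0.05035632, -0.05561243,  0.02151772]), 'grip_force': 0.0, 'grip_width': 0.08680873705831263}
[ 0.37363457 -0.03236721  0.92668403] 393.5168519820038
```

View pics/top1b.png

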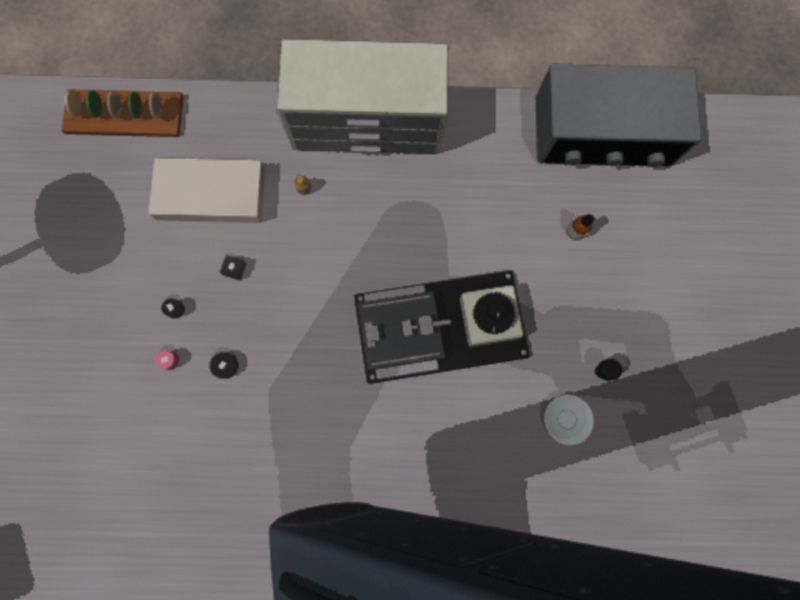

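The view shows a square mount at (233,267), a large round one at (224,365), a pink decoy at (167,360) and a small round black one at (173,307). The last fits "smallest round black". The stage is at about (440,325), with its knobs at (494,313) and the jaws between (375,333) and (405,328). I'll measure these and confirm with a crop.

Run:
```python
from h import *
c=load('top1'); k=0.7
im=c['image'][:,:,::-1]
a=cv2.resize(im[170:285,90:190],(500,575),interpolation=cv2.INTER_CUBIC)
cv2.imwrite('pics/crA.png',a)
b=cv2.resize(im[180:275,240:380],(800,543),interpolation=cv2.INTER_CUBIC)
cv2.imwrite('pics/crB.png',b)
for n,u,v,z in [('mount',173,306,.025),('large',224,364,.02),('sq',233,266,.022),('pink',167,360,.025),('knob',494,313,.07),('dish',569,420,.01),('eyep',609,369,.04),('stopjaw',375,333,.048),('c1',356,296,.012),('c2',513,273,.012),('c3',529,354,.012),('c4',369,381,.012)]:
    print(n,atz(c,u*k,v*k,z).round(4),pt(c,u*k,v*k).round(4))
```

```text
mount [0.5321 0.3214 0.025 ] [0.5322 0.3216 0.0246]
large [0.4407 0.2334 0.02  ] [0.441  0.2346 0.0161]
sq [0.6019 0.2306 0.022 ] [0.6021 0.2309 0.0212]
pink [0.4447 0.3226 0.025 ] [0.4446 0.3222 0.026 ]
knob [ 0.5248 -0.1915  0.07  ] [ 0.5224 -0.1889  0.0839]
dish [ 0.3638 -0.3215  0.01  ] [ 0.3637 -0.3231  0.005 ]
eyep [ 0.4445 -0.3785  0.04  ] [ 0.4436 -0.3746  0.0501]
stopjaw [ 0.4924 -0.0073  0.048 ] [ 0.4921 -0.0074  0.0499]
c1 [0.5583 0.0269 0.012 ] [0.5577 0.0267 0.015 ]
c2 [ 0.604 -0.235  0.012] [ 6.069e-01 -2.376e-01  5.000e-04]
c3 [ 0.4683 -0.2589  0.012 ] [ 0.4686 -0.2596  0.0091]
c4 [0.419  0.0012 0.012 ] [0.419  0.0012 0.0117]
```

View pics/crA.png

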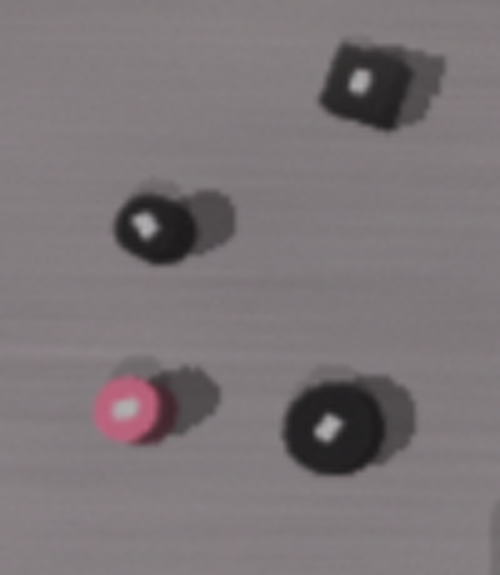

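View pics/crB.png

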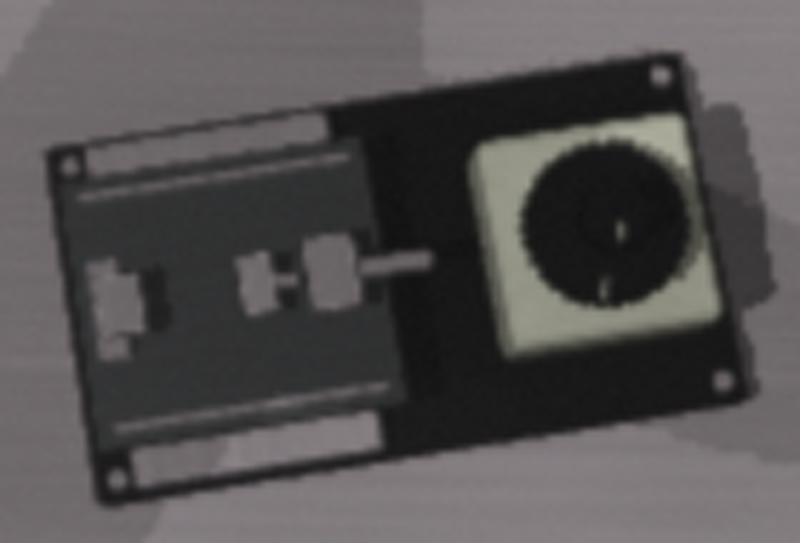

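Crop A (5x) shows the small round black mount at (147,225), smaller than the large one at (335,428). The square one is at (360,80) and the pink one at (128,410). So the target is at about (0.532, 0.321). Crop B shows the stage yawed about 0.18 rad, with the jaws and knob clear. I'm moving above the mount with the fingers closing along stage x.

Call:
send_rows:
  increments: [0, 0, 0.119, 2.31, 3.12, 0, 1, 0, 0, 0.119, 2.31, 3.12, 0, 1, 0, 0, 0.119, 2.31, 3.12, 0, 1, 0, 0, 0.119, 2.31, 3.12, 0, 1, 0, 0, 0.119, 2.31, 3.12, 0, 1, 0, 0, 0.119, 2.31, 3.12, 0, 1, 0, 0, 0.119, 2.31, 3.12, 0, 1, 0, 0, 0.119, 2.31, 3.12, 0, 1, 0, 0, 0.119, 2.31, 3.12, 0, 1, 0, 0, 0.119, 2.31, 3.12, 0, 1, 0, 0, 0.119, 2.31, 3.12, 0, 1, 0, 0, 0.119, 0.5, 3.8, 0, 1]

```text
time: 1.1
position: [0.4587, -0.2123, 0.2095]
tool_rot: [0.64, 0.768, 0.0, 0.002]
ft_force: [1.2, 0.5, 0.2]
grip_width: 0.0866
grip_force: 0.0
```

Call:
send_rows:
  increments: [0, 0, 0, 0.5, 3.8, 0, 1, 0, 0, 0, 0.5, 3.8, 0, 1, 0, 0, 0, 0.5, 3.8, 0, 1, 0, 0, 0, 0.5, 3.8, 0, 1, 0, 0, 0, 0.5, 3.8, 0, 1, 0, 0, 0, 0.5, 3.8, 0, 1, 0, 0, 0, 0.5, 3.8, 0, 1, 0, 0, 0, 0.5, 3.8, 0, 1, 0, 0, 0, 0.5, 3.8, 0, 1, 0, 0, 0, 0.5, 3.8, -1, 1, 0, 0, 0, 0.5, 3.8, -2, 1, 0, 0, 0, 0.5, 3.8, -2, 1, 0, 0, 0, 0.5, 3.0, -2, 1, 0, 0, 0, 0.5, 2.0, -2, 1, 0, 0, 0, 0, 0, 0, 1, 0, 0, 0, 0, 0, 0, 1]

```text
time: 2.43
position: [0.5232, 0.2913, 0.119]
tool_rot: [0.641, 0.767, -0.002, -0.001]
ft_force: [0.7, -1.2, 0.1]
grip_width: 0.0867
grip_force: 0.0
```

Run:
```python
from h import *
c=snap('wrist','w1'); o=robot.get_obs(); print(o['time'],o['position'],o['tool_rot'],o['q'])
t=load('top1'); im=t['image'].astype(int)
X=[.532,.321,.025]; print(proj(c,X))
```

```text
2.4833 [0.52396148 0.29061319 0.12024409] [ 6.41867449e-01  7.66814855e-01 -1.02130696e-03 -3.37025346e-04] [ 3.20338014e-01  6.05690567e-01  1.57816524e+00 -6.10899773e-04
  9.59828876e-01  1.43755870e-01]
(np.float64(301.7545162208457), np.float64(166.91495033066164))
```

View pics/w1.png

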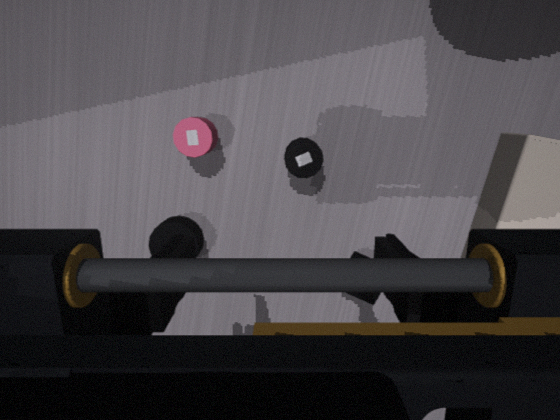

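The wrist view shows the small black mount's top at about (304,156), the pink decoy at (193,137) and the large mount at (177,240).

Run:
```python
from h import *
c=load('w1')
g=c['image'].astype(int); z=c['range_z']
u,v=np.meshgrid(np.arange(560),np.arange(420))
d=np.stack([(u-c['cx'])/c['fx']*z,(v-c['cy'])/c['fy']*z,z],-1)
P=(d-c['t'])@c['R']
m=(abs(P[...,2]-.025)<.004)&(abs(P[...,0]-.53)<.03)&(abs(P[...,1]-.321)<.03)
q=P[m]; print(m.sum(),u[m].mean(),v[m].mean(),q.mean(0),q.min(0),q.max(0),cv2.minEnclosingCircle(q[:,:2].astype(np.float32)))
print(atz(c,304,157,.025))
```

```text
1186 303.77571669477237 158.15008431703205 [0.53235028 0.32758197 0.02363944] [0.51795921 0.31244721 0.02109586] [0.54715659 0.34220183 0.02571316] ((0.5322428941726685, 0.3273245096206665), 0.015044200234115124)
[0.53224677 0.3286516  0.025     ]
```

Call:
send_rows:
  increments: [0, 0, 0, 0.4, 1.8, -1, 1, 0, 0, 0, 0.4, 1.8, -1, 1, 0, 0, 0, 0, 0, -2, 1, 0, 0, 0, 0, 0, -2, 1, 0, 0, 0, 0, 0, -2, 1, 0, 0, 0, 0, 0, -1.6, 1, 0, 0, 0, 0, 0, -1.1, 1, 0, 0, 0, 0, 0, 0, 1, 0, 0, 0, 0, 0, 0, 1]
  newtons: 12

```text
time: 3.23
position: [0.5332, 0.3261, 0.0145]
tool_rot: [0.643, 0.766, 0.0, 0.0]
ft_force: [-0.3, -0.0, 0.5]
grip_width: 0.0871
grip_force: 0.0
```

Run:
```python
from h import *
o=robot.get_obs(); print(o['position'],o['tool_rot'],o['ft_force'])
c=load('top1');z=c['range_z']
u,v=np.meshgrid(np.arange(560),np.arange(420))
d=np.stack([(u-c['cx'])/c['fx']*z,(v-c['cy'])/c['fy']*z,z],-1)
P=(d-c['t'])@c['R']
m=(abs(P[...,2]-.025)<.005)&(abs(P[...,0]-.53)<.03)&(abs(P[...,1]-.321)<.03)
q=P[m];print(m.sum(),cv2.minEnclosingCircle(q[:,:2].astype(np.float32)))
```

```text
[0.53315798 0.32611041 0.01446094] [6.42720981e-01 7.66100334e-01 9.25383762e-05 1.02913012e-04] [-0.33183385 -0.00083964  0.47026158]
131 ((0.5315220355987549, 0.3263481855392456), 0.015175724402070045)
```

Call:
send_rows:
  increments: [0, 0, 0, -0.1, 0, -0.25, 0.7, 0, 0, 0, 0, 0, 0, 0.5, 0, 0, 0, 0, 0, 0, 0.4, 0, 0, 0, 0, 0, 0, 0.2, 0, 0, 0, 0, 0, 0, 0.2, 0, 0, 0, 0, 0, 0, 0.2, 0, 0, 0, 0, 0, 0, 0.2, 0, 0, 0, 0, 0, 0, 0.2, 0, 0, 0, 0, 0, 0, 0.2]

```text
time: 3.98
position: [0.5316, 0.327, 0.0113]
tool_rot: [0.642, 0.767, -0.0, 0.0]
ft_force: [0.5, 0.2, -1.1]
grip_width: 0.0349
grip_force: 0.0
```

Run:
```python
from h import *
# stage from top1: fit yaw and jaw face
c=load('top1');z=c['range_z']
k=140/800
for n,x,y,zz in [('stop face -x',135,357,.048),('stop face L',140,333,.049),('stop face R',132,275,.049),('mov L',275,308,.048),('mov R',268,250,.048),('knobtop',607,222,.064),('hole1',70,163,.012),('hole2',660,76,.012),('hole3',722,381,.012),('hole4',117,478,.012)]:
    print(n,atz(c,240+x*k,180+y*k,zz).round(4))
```

```text
stop face -x [ 0.4713 -0.0104  0.048 ]
stop face L [ 0.4806 -0.0122  0.049 ]
stop face R [ 0.5035 -0.0084  0.049 ]
mov L [ 0.4919 -0.065   0.048 ]
mov R [ 0.5149 -0.0619  0.048 ]
knobtop [ 0.5265 -0.1936  0.064 ]
hole1 [0.5553 0.0196 0.012 ]
hole2 [ 0.5984 -0.2263  0.012 ]
hole3 [ 0.4708 -0.2497  0.012 ]
hole4 [ 0.4261 -0.0036  0.012 ]
```

Call:
send_rows:
  increments: [0, 0, 0, 0, 0, 0, 0.2, 0, 0, 0, 0, 0, 0, 0.2, 0, 0, 0, 0, 0, 0, 0.2, 0, 0, 0, 0, 0, 0, 0.2, 0, 0, 0, 0, 0, 0, 0.2]

```text
time: 4.4
position: [0.5335, 0.3277, 0.0129]
tool_rot: [0.642, 0.767, 0.002, 0.001]
ft_force: [0.4, -0.7, 6.2]
grip_width: 0.0181
grip_force: 8.4
```

The opening of 18 mm doesn't match a 30 mm mount, so I'm looking.

Run:
```python
from h import *
c=snap('wrist','w2'); s=snap('scene','s2')
print(robot.get_obs()['grip_width'],proj(s,[.532,.327,.012]))
u,v=map(int,proj(s,[.532,.327,.012]))
y0=max(v-60,0);x0=max(u-80,0)
a=cv2.resize(s['image'][y0:y0+120,x0:x0+160,::-1],(400,300),interpolation=cv2.INTER_CUBIC)
b=cv2.resize(c['image'][:,:,::-1],(400,300)); cv2.imwrite('pics/m2.png',np.hstack([a,b]))
```

```text
0.01801739518992991 (np.float64(425.48523209672135), np.float64(312.65721234381033))
```

View pics/m2.png

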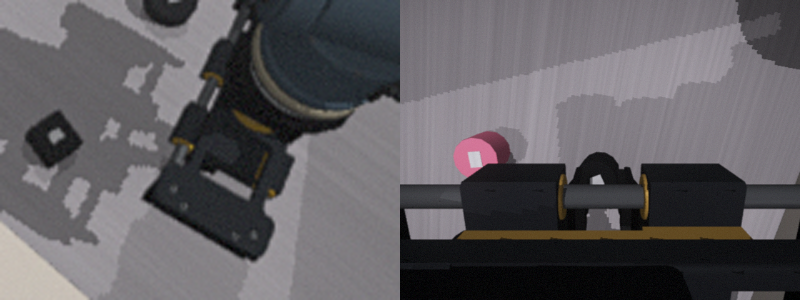

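Run:
```python
from h import *
c=load('w2');z=c['range_z']
u,v=np.meshgrid(np.arange(560),np.arange(420))
d=np.stack([(u-c['cx'])/c['fx']*z,(v-c['cy'])/c['fy']*z,z],-1)
P=(d-c['t'])@c['R']
print(-c['R'].T@c['t'])
for vv in range(210,330,10):
    print(vv,[(uu,*(P[vv,uu]*1000).round().astype(int)) for uu in range(250,320,10)])
cv2.imwrite('pics/w2c.png',cv2.resize(c['image'][200:330,210:350,::-1],(700,650)[:2] if 0 else (640,594),interpolation=cv2.INTER_CUBIC))
```

```text
[0.52219675 0.39188998 0.18697478]
210 [(250, np.int64(513), np.int64(340), np.int64(0)), (260, np.int64(519), np.int64(340), np.int64(-2)), (270, np.int64(524), np.int64(341), np.int64(-1)), (280, np.int64(530), np.int64(343), np.int64(-1)), (290, np.int64(535), np.int64(344), np.int64(-1)), (300, np.int64(540), np.int64(344), np.int64(-1)), (310, np.int64(546), np.int64(345), np.int64(-1))]
220 [(250, np.int64(514), np.int64(334), np.int64(-2)), (260, np.int64(520), np.int64(335), np.int64(-2)), (270, np.int64(525), np.int64(341), np.int64(16)), (280, np.int64(530), np.int64(342), np.int64(16)), (290, np.int64(535), np.int64(341), np.int64(11)), (300, np.int64(541), np.int64(339), np.int64(-1)), (310, np.int64(547), np.int64(340), np.int64(-1))]
230 [(250, np.int64(515), np.int64(328), np.int64(-2)), (260, np.int64(521), np.int64(338), np.int64(24)), (270, np.int64(526), np.int64(339), np.int64(25)), (280, np.int64(530), np.int64(340), np.int64(26)), (290, np.int64(535), np.int64(340), np.int64(24)), (300, np.int64(541), np.int64(338), np.int64(14)), (310, np.int64(548), np.int64(3
[... 2605 characters left out ...]
), np.int64(324), np.int64(73)), (260, np.int64(526), np.int64(323), np.int64(70)), (270, np.int64(534), np.int64(281), np.int64(-3)), (280, np.int64(540), np.int64(282), np.int64(-2)), (290, np.int64(546), np.int64(283), np.int64(-2)), (300, np.int64(552), np.int64(284), np.int64(-1)), (310, np.int64(543), np.int64(328), np.int64(74))]
320 [(250, np.int64(523), np.int64(321), np.int64(74)), (260, np.int64(527), np.int64(319), np.int64(71)), (270, np.int64(535), np.int64(275), np.int64(-1)), (280, np.int64(541), np.int64(275), np.int64(-2)), (290, np.int64(547), np.int64(277), np.int64(-1)), (300, np.int64(553), np.int64(278), np.int64(-2)), (310, np.int64(544), np.int64(324), np.int64(74))]
```

View pics/w2c.png

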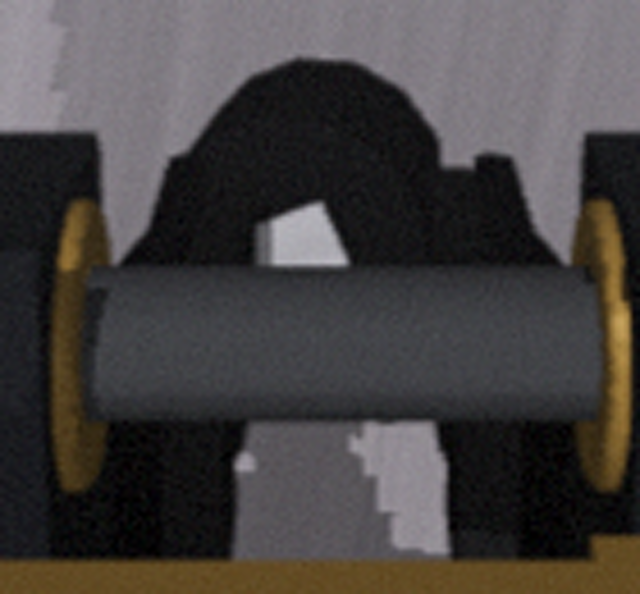

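Run:
```python
from h import *
for f in ['w1','w2']:
    c=load(f);z=c['range_z']
    u,v=np.meshgrid(np.arange(560),np.arange(420))
    d=np.stack([(u-c['cx'])/c['fx']*z,(v-c['cy'])/c['fy']*z,z],-1)
    P=(d-c['t'])@c['R']
    T=np.array([.524,.2906,.1202]) if f=='w1' else np.array([.5335,.3277,.0129])
    a=.177; A=np.array([[np.cos(a),np.sin(a),0],[-np.sin(a),np.cos(a),0],[0,0,1]])
    Q=(P-T)@A.T*1000
    if f=='w1':
        for vv in range(232,260,4): print(vv,[(uu,*Q[vv,uu].round().astype(int).tolist()) for uu in range(372,420,6)])
    else:
        for vv in range(210,258,4): print(vv,[(uu,*Q[vv,uu].round().astype(int).tolist()) for uu in list(range(240,268,5))+list(range(296,330,5))])
```

```text
232 [(372, 76, -32, -121), (378, 82, -32, -122), (384, 87, -32, -123), (390, 92, -32, -121), (396, 97, -32, -121), (402, 103, -32, -122), (408, 108, -32, -122), (414, 113, -32, -122)]
236 [(372, 77, -36, -123), (378, 46, 10, 10), (384, 48, 10, 11), (390, 50, 12, 14), (396, 53, 12, 15), (402, 103, -36, -123), (408, 108, -35, -121), (414, 113, -36, -122)]
240 [(372, 77, -39, -122), (378, 44, 10, 16), (384, 47, 10, 16), (390, 49, 11, 18), (396, 51, 12, 21), (402, 103, -39, -121), (408, 108, -39, -121), (414, 113, -39, -122)]
244 [(372, 77, -43, -121), (378, 44, 8, 15), (384, 45, 10, 22), (390, 48, 10, 21), (396, 49, 12, 26), (402, 52, 12, 25), (408, 108, -43, -120), (414, 114, -43, -122)]
248 [(372, 77, -47, -122), (378, 44, 7, 18), (384, 44, 10, 25), (390, 47, 10, 26), (396, 49, 11, 28), (402, 51, 12, 30), (408, 109, -46, -121), (414, 114, -47, -122)]
252 [(372, 77, -50, -121), (378, 44, 5, 18), (384, 44, 9, 28), (390, 45, 10, 31), (396, 48, 10, 31), (402, 49, 11, 34), (408, 51, 12, 35), (414, 114, -50, -121)]
256 [(372, 78, -54, -122), (378, 44, 3, 17), (384, 44, 7, 28), (390, 44, 10,
[... 2447 characters left out ...]
), (250, -14, 10, 29), (255, -12, 9, 24), (260, -10, 9, 25), (265, -8, 7, 19), (296, 7, 5, 14), (301, 9, 5, 14), (306, 11, 9, 25), (311, 13, 9, 24), (316, 15, 10, 28), (321, 17, 11, 30), (326, 24, -6, -14)]
250 [(240, -24, -8, -14), (245, -16, 11, 35), (250, -14, 11, 34), (255, -12, 9, 30), (260, -10, 9, 30), (265, -8, 5, 20), (296, 7, 2, 13), (301, 9, 3, 15), (306, 10, 9, 31), (311, 12, 9, 30), (316, 14, 9, 30), (321, 16, 10, 34), (326, 18, 11, 34)]
254 [(240, -17, 11, 38), (245, -15, 10, 37), (250, -13, 11, 38), (255, -12, 9, 34), (260, -9, 9, 35), (265, -8, 3, 20), (296, 7, 1, 14), (301, 9, 1, 14), (306, 10, 9, 35), (311, 12, 9, 35), (316, 14, 9, 35), (321, 16, 10, 37), (326, 18, 11, 38)]
```

The w2 crop shows the fingers resting on the mount's top at crop (255,250) and (445,250). The depth readings put the tips about 10–12 mm above the TCP, where the interface text has them 8 mm below it. The mount still stands at about (0.531, 0.326). I'll lift, open and go lower, working from the measured tip height and watching the force.

Call:
send_rows:
  increments: [0, 0, 0, 0, 0, 1.5, 0.2, 0, 0, 0, 0, 0, 1.5, 0.65, 0, 0, 0, 0, 0, 0, 0.65, 0, 0, 0, 0, 0, 0, 0.65, 0, 0, 0, 0, 0, 0, 0.65, 0, 0, 0, 0, 0, 0, 0.65, 0, 0, 0, 0, 0, 0, 0.65, 0, 0, 0, 0, 0, 0, 0.65, 0, 0, 0, 0, 0, 0, 0.65]

```text
time: 5.25
position: [0.5313, 0.3268, 0.0407]
tool_rot: [0.642, 0.767, -0.0, -0.0]
ft_force: [-0.3, 0.8, 0.2]
grip_width: 0.0553
grip_force: 0.0
```

```bash
cat >> h.py <<'E'
def cloud(c):
    z=c['range_z'];u,v=np.meshgrid(np.arange(560),np.arange(420))
    return (np.stack([(u-c['cx'])/c['fx']*z,(v-c['cy'])/c['fy']*z,z],-1)-c['t'])@c['R']
E
python3 - <<'E'
from h import *
c=snap('wrist','w3');o=robot.get_obs();T=o['position'];print(T,o['grip_width'],o['ft_force'])
P=cloud(c)
m=(abs(P[...,2]-.025)<.004)&(np.hypot(P[...,0]-.532,P[...,1]-.327)<.025)
q=P[m];print(m.sum(),q.max(0),cv2.minEnclosingCircle(q[:,:2].astype(np.float32)))
a=.177; A=np.array([[np.cos(a),np.sin(a),0],[-np.sin(a),np.cos(a),0],[0,0,1]])
Q=(P-T)@A.T*1000
# finger points: front face |y|<13, x beyond
for s in (-1,1):
    w=(s*Q[...,0]>22)&(s*Q[...,0]<50)&(abs(Q[...,1])<13)&(Q[...,2]>-30)&(Q[...,2]<40)
    print(s,w.sum(),np.percentile(Q[w][:,2],[0,1,3,10]) if w.any() else '')
E
```

```text
[0.53143979 0.32687887 0.04086584] 0.05552921120747325 [0.48174677 0.39074303 0.19996543]
2032 [0.54775581 0.34295303 0.02586824] ((0.5329546928405762, 0.32813018560409546), 0.015029407106339931)
-1 652 [10.59008074 11.4850042  12.52934962 14.93294542]
1 652 [10.34471673 11.15420193 12.56712961 14.74328849]
```

Call:
send_rows:
  increments: [0, 0, 0, 0.1, 0.1, -1.5, 0.65, 0, 0, 0, 0, 0, -1.5, 0.65, 0, 0, 0, 0, 0, -1.0, 0.65, 0, 0, 0, 0, 0, -0.5, 0.65, 0, 0, 0, 0, 0, -0.2, 0.65, 0, 0, 0, 0, 0, 0, 0.65, 0, 0, 0, 0, 0, 0, 0.65]
  newtons: 12

```text
time: 5.88
position: [0.533, 0.3281, -0.0054]
tool_rot: [0.642, 0.767, 0.0, 0.0]
ft_force: [0.3, -0.4, 0.9]
grip_width: 0.0572
grip_force: 0.0
```

Call:
send_rows:
  increments: [0, 0, 0, 0, 0, 0, 0.5, 0, 0, 0, 0, 0, 0, 0.4, 0, 0, 0, 0, 0, 0, 0.3, 0, 0, 0, 0, 0, 0, 0.3, 0, 0, 0, 0, 0, 0, 0.3, 0, 0, 0, 0, 0, 0, 0.3, 0, 0, 0, 0, 0, 0, 0.3, 0, 0, 0, 0, 0, 0, 0.3]
  newtons: 12

```text
time: 6.55
position: [0.5327, 0.328, -0.0055]
tool_rot: [0.642, 0.767, 0.0, 0.0]
ft_force: [-0.5, 0.9, 1.3]
grip_width: 0.0296
grip_force: 12.0
```

Call:
send_rows:
  increments: [0, 0, 0, 0, 0, 2, 0.3, 0, 0, 0, 0, 0, 4, 0.3, 0, 0, 0, 0, 0, 3.5, 0.3, 0, 0, 0, -0.36, -3.57, 0, 0.3, 0, 0, 0, -0.36, -3.57, 0, 0.3, 0, 0, 0, -0.36, -3.57, 0, 0.3, 0, 0, 0, -0.36, -3.57, 0, 0.3, 0, 0, 0, -0.36, -3.57, 0, 0.3, 0, 0, 0, -0.36, -3.57, 0, 0.3, 0, 0, 0, -0.36, -3.57, 0, 0.3, 0, 0, 0, -0.36, -3.57, 0, 0.3, 0, 0, 0, -0.36, -3.57, 0, 0.3, 0, 0, 0, -0.36, -3.57, 0, 0.3, 0, 0, 0, 0, 0, -1.5, 0.3, 0, 0, 0, 0, 0, 0, 0.3, 0, 0, 0, 0, 0, 0, 0.3]

```text
time: 7.88
position: [0.4957, -0.0291, 0.0738]
tool_rot: [0.643, 0.766, -0.0, -0.001]
ft_force: [0.1, -0.5, -1.1]
grip_width: 0.0299
grip_force: 12.0
```

Run:
```python
from h import *
c=snap('wrist','w4');o=robot.get_obs();print(o['position'],o['grip_width'],o['grip_force'])
print(proj(c,[.492,-.0103,.049]))
```

```text
[ 0.49617515 -0.02848884  0.07417949] 0.02943922907513793 11.99996531009674
(np.float64(281.8782254591753), np.float64(198.68544976812768))
```

View pics/w4.png

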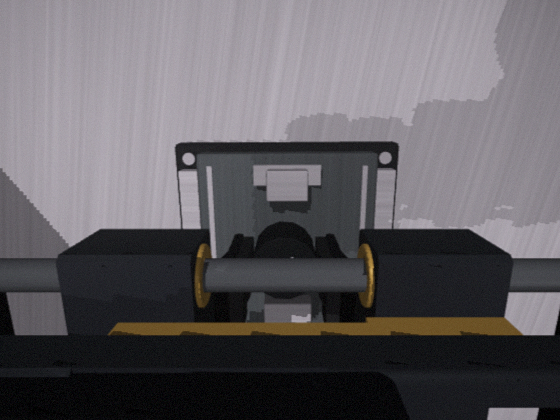

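The wrist view shows the stop jaw's top spanning columns 267–308, with its face edge at row 201. The held mount is centred at about column 286, and the moving jaw is at about (287,312).

Run:
```python
from h import *
c=load('w4');P=cloud(c);T=robot.get_obs()['position']
a=.177; A=np.array([[np.cos(a),np.sin(a),0],[-np.sin(a),np.cos(a),0],[0,0,1]])
Q=(P-T)@A.T*1000
print(Q[190,288],P[190,288],Q[215,270],Q[202:206,288])
m=(abs(P[...,2]-.049)<.005)&(abs(Q[...,0])<20)&(Q[...,1]>0)&(Q[...,1]<45)
q=Q[m];print(m.sum(),np.percentile(q[:,0],[1,99]),np.percentile(q[:,1],[1,99]))
m=(abs(P[...,2]-.048)<.006)&(abs(Q[...,0])<20)&(Q[...,1]<-5)&(Q[...,1]>-60)
q=Q[m];print(m.sum(),np.percentile(q[:,0],[1,99]),np.percentile(q[:,1],[1,99]))
# mount in hand
m=(abs(Q[...,0])<20)&(Q[...,1]>-5)&(Q[...,1]<18)&(abs(Q[...,2]-30)<5);q=Q[m]
print('mount',m.sum(),np.percentile(q,[1,99],axis=0))
for r in range(205,262,6): print(r,Q[r,286].round(1))
```

```text
[  2.62094918  23.43312364 -26.56780278] [ 0.49462911 -0.00496034  0.04761169] [ -8.45571211   5.03477512 -39.08883294] [[  2.74324916  13.01191569 -40.36203135]
 [  2.72731555  12.80769099 -38.5868511 ]
 [  2.74518533  11.67767542 -40.59686111]
 [  2.73491144  11.32305216 -39.45537294]]
1281 [-9.4277264  13.99811936] [17.48809952 34.88100531]
921 [-12.52840454  17.14312424] [-59.91417072 -48.66785923]
mount 1365 [[-19.26860655   4.82611401  25.21559469]
 [ 19.40177616  14.15205775  34.39535287]]
205 [  1.5  11.3 -39.7]
211 [  1.5   7.8 -38.4]
217 [  1.5   3.9 -38.5]
223 [ 1.3 14.   7.3]
229 [ 1.3 14.  16.8]
235 [ 1.3 14.  25.6]
241 [ 1.3 12.4 28.9]
247 [ 1.3  9.7 29.1]
253 [ 1.3  6.7 28.3]
259 [ 1.1 31.7 94.9]
```

Call:
send_rows:
  increments: [0, 0, 0, 0.2, 0.04, -1, 0.3, 0, 0, 0, 0, 0, -1, 0.3, 0, 0, 0, 0, 0, -1, 0.3, 0, 0, 0, 0, 0, -0.7, 0.3, 0, 0, 0, 0, 0, -0.4, 0.3, 0, 0, 0, 0, 0, -0.1, 0.3, 0, 0, 0, 0, 0, 0, 0.3, 0, 0, 0, 0, 0, 0, 0.3]

```text
time: 8.6
position: [0.4987, -0.0286, 0.0323]
tool_rot: [0.642, 0.767, 0.0, 0.0]
ft_force: [0.1, 0.1, -0.6]
grip_width: 0.03
grip_force: 12.0
```

Call:
send_rows:
  increments: [0, 0, 0, 0, 0, -0.07, 0.3, 0, 0, 0, 0, 0, -0.07, 0.3, 0, 0, 0, 0, 0, -0.05, 0.3, 0, 0, 0, 0, 0, 0, 0.3, 0, 0, 0, 0, 0, 0, 0.3]

```text
time: 9.02
position: [0.4987, -0.0287, 0.0305]
tool_rot: [0.642, 0.766, 0.0, 0.0]
ft_force: [0.2, -0.2, -0.7]
grip_width: 0.0295
grip_force: 12.0
```

Call:
send_rows:
  increments: [0, 0, 0, 0, 0, -0.05, 0.3, 0, 0, 0, 0, 0, -0.05, 0.3, 0, 0, 0, 0, 0, 0, 0.3, 0, 0, 0, 0, 0, 0, 0.3]

```text
time: 9.35
position: [0.4987, -0.0287, 0.0304]
tool_rot: [0.642, 0.767, 0.0, 0.0]
ft_force: [-0.8, 0.6, 8.0]
grip_width: 0.0295
grip_force: 12.0
```

Call:
send_rows:
  increments: [0, 0, 0, 0, 0, 0.07, 0.3, 0, 0, 0, 0, 0, 0, 0.4, 0, 0, 0, 0, 0, 0, 0.5, 0, 0, 0, 0, 0, 0, 0.5, 0, 0, 0, 0, 0, 0, 0.5, 0, 0, 0, 0, 0, 0, 0.5, 0, 0, 0, 0, 0, 1, 0.5, 0, 0, 0, 0, 0, 2, 0.5, 0, 0, 0, 0, 0, 3, 0.5, 0, 0, 0, 0, 0, 3, 0.5, 0, 0, 0, 0, 0, 0, 0.5, 0, 0, 0, 0, 0, 0, 0.5]

```text
time: 10.35
position: [0.5, -0.029, 0.1223]
tool_rot: [0.642, 0.767, 0.001, 0.002]
ft_force: [-0.8, -0.9, 0.1]
grip_width: 0.0435
grip_force: 0.0
```

Run:
```python
from h import *
c=snap('wrist','w5');o=robot.get_obs();T=o['position'];print(T,o['grip_width'],o['ft_force'],o['moment'])
P=cloud(c)
a=.177; A=np.array([[np.cos(a),np.sin(a),0],[-np.sin(a),np.cos(a),0],[0,0,1]])
Q=(P-T)@A.T*1000
m=(abs(P[...,2]-.061)<.004)&(abs(Q[...,0])<25)&(abs(Q[...,1])<25)
print(m.sum(),cv2.minEnclosingCircle(Q[m][:,:2].astype(np.float32)),P[m].mean(0),P[m][:,2].std())
m=(abs(P[...,2]-.049)<.004)&(abs(Q[...,0])<18)&(Q[...,1]>12)&(Q[...,1]<45)
q=Q[m];print(m.sum(),np.percentile(q[:,0],[1,99]),np.percentile(q[:,1],[1,99]))
t=snap('top','top2')
a=t['image'][180:275,240:380,::-1]
cv2.imwrite('pics/m5.png',np.hstack([cv2.resize(a,(400,300),interpolation=cv2.INTER_CUBIC),cv2.resize(c['image'][:,:,::-1],(400,300))]))
```

```text
[ 0.49884316 -0.02866723  0.12097804] 0.043403308682136085 [-0.61890258 -0.25748656 -1.44413308] [-0.03060091 -0.12061019 -0.01240806]
1385 ((1.1380422115325928, 0.19160738587379456), 14.8508939743042) [ 0.49987627 -0.0279063   0.059663  ] 0.0007100242670533825
903 [-11.76602298  11.52777244] [12.6910621  35.32702581]
```

View pics/m5.png

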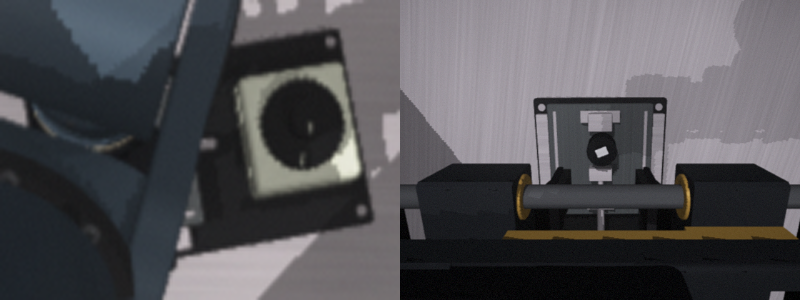

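The right panel shows the mount standing free at (600,150) between the stop jaw at (600,120) and the moving jaw at (600,175). It is 1.2 mm off the jaws' middle and upright. Next I go above the knob.

Call:
send_rows:
  increments: [0, 0, 0, 0.5, -3.3, 1, 0.5, 0, 0, 0, 0.5, -3.3, 1, 0.5, 0, 0, 0, 0.6, -3.3, 0, 0.5, 0, 0, 0, 0.6, -3.3, 0, 0.5, 0, 0, 0, 0.6, -3.3, 0, 0.5, 0, 0, 0, 0, 0, 0, 0.5, 0, 0, 0, 0, 0, 0, 0.5]

```text
time: 11.03
position: [0.526, -0.1951, 0.1385]
tool_rot: [0.643, 0.765, -0.0, -0.001]
ft_force: [-0.0, 0.8, 0.0]
grip_width: 0.0432
grip_force: 0.0
```

Run:
```python
from h import *
c=snap('wrist','w6');o=robot.get_obs();T=o['position'];print(T,o['q'],o['moment'])
P=cloud(c)
for z,r in ((.084,.003),(.064,.003)):
    m=(abs(P[...,2]-z)<r)&(np.hypot(P[...,0]-.5265,P[...,1]+.1936)<(.025 if z>.07 else .045))
    q=P[m][:,:2].astype(np.float32);print(z,m.sum(),cv2.minEnclosingCircle(q),q.min(0),q.max(0))
t=load('top2');P=cloud(t)
m=(abs(P[...,2]-.084)<.004)&(np.hypot(P[...,0]-.5265,P[...,1]+.1936)<.025)
q=P[m][:,:2].astype(np.float32);print(m.sum(),cv2.minEnclosingCircle(q))
m=(abs(P[...,2]-.064)<.004)&(np.hypot(P[...,0]-.5265,P[...,1]+.1936)<.045)
q=P[m][:,:2].astype(np.float32);print(m.sum(),cv2.minEnclosingCircle(q))
```

```text
[ 0.52528312 -0.19337208  0.13841359] [-5.52547541e-01  5.36023387e-01  1.66354775e+00  3.95702107e-04
  9.46333020e-01 -7.27041628e-01] [ 0.00166086 -0.07778978 -0.00542541]
0.084 1126 ((0.5283546447753906, -0.1924707442522049), 0.013697043061256409) [ 0.51499313 -0.20556754] [ 0.5409333  -0.17897104]
0.064 4574 ((0.5281688570976257, -0.19252023100852966), 0.03293829783797264) [ 0.49579537 -0.22477709] [ 0.56078154 -0.15968552]
114 ((0.5274172425270081, -0.19231709837913513), 0.013294469565153122)
523 ((0.527543842792511, -0.19238941371440887), 0.03310903161764145)
```

View pics/w6.png

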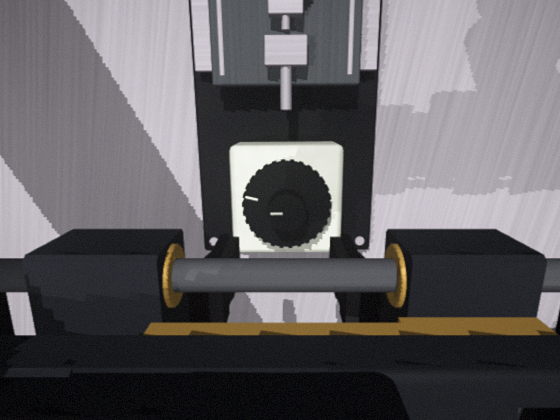

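The wrist view shows the knob centred at (288,207), the ring's mark at (251,198) and the knob's own line at (276,213). The axis comes out at about (0.5275, -0.1924). I'm descending over it.

Call:
send_rows:
  increments: [0, 0, 0, 0.2, 0.1, -2, 0.5, 0, 0, 0, 0, 0, -2, 0.5, 0, 0, 0, 0, 0, -2, 0.5, 0, 0, 0, 0, 0, -1.2, 0.5, 0, 0, 0, 0, 0, -0.6, 0.5, 0, 0, 0, 0, 0, -0.2, 0.5, 0, 0, 0, 0, 0, 0, 0.5, 0, 0, 0, 0, 0, 0, 0.5]

```text
time: 11.75
position: [0.5289, -0.1922, 0.0606]
tool_rot: [0.642, 0.767, 0.0, 0.0]
ft_force: [0.3, 0.4, 0.1]
grip_width: 0.044
grip_force: 0.0
```

```bash
cat > st.py <<'E'
from rig import robot
import numpy as np
o=robot.get_obs();q=o['tool_rot'];print(round(o['time'],2),o['position'].round(4),'yaw',round(2*np.arctan2(q[1],q[0])-np.pi/2,4),'F',o['ft_force'].round(2),'M',o['moment'].round(3),o['grip_width'].round(4),o['grip_force'].round(1),'tq6',o['joint_torque'][5].round(3))
E
python3 st.py
```

```text
Traceback (most recent call last):
  File "st.py", line 3, in <module>
    o=robot.get_obs();q=o['tool_rot'];print(round(o['time'],2),o['position'].round(4),'yaw',round(2*np.arctan2(q[1],q[0])-np.pi/2,4),'F',o['ft_force'].round(2),'M',o['moment'].round(3),o['grip_width'].round(4),o['grip_force'].round(1),'tq6',o['joint_torque'][5].round(3))
                                                                                                                                                                                         ^^^^^^^^^^^^^^^^^^^^^
AttributeError: 'float' object has no attribute 'round'
```

Call:
send_rows:
  increments: [0, 0, 0, -0.12, 0, -0.15, 0.4, 0, 0, 0, 0, 0, 0, 0.3, 0, 0, 0, 0, 0, 0, 0.25, 0, 0, 0, 0, 0, 0, 0.25, 0, 0, 0, 0, 0, 0, 0.25, 0, 0, 0, 0, 0, 0, 0.25, 0, 0, 0, 0, 0, 0, 0.25, 0, 0, 0, 0, 0, 0, 0.25, 0, 0, 0, 0, 0, 0, 0.25]
  newtons: 40

```text
time: 12.5
position: [0.5272, -0.1928, 0.059]
tool_rot: [0.642, 0.767, -0.0, 0.0]
ft_force: [-2.5, -0.3, 4.6]
grip_width: 0.025
grip_force: 40.0
```

```bash
sed -i "s/o\['grip_width'\].round(4),o\['grip_force'\].round(1)/round(o['grip_width'],4),round(o['grip_force'],1)/" st.py; python3 st.py
```

```text
12.5 [ 0.5272 -0.1928  0.059 ] yaw 0.1762 F [-2.52 -0.32  4.58] M [-0.163  0.422  0.017] 0.025 40.0 tq6 0.041
```

Call:
send_rows:
  increments: [0, 0, -0.05, 0, 0, 0, 0.25, 0, 0, -0.05, 0, 0, 0, 0.25, 0, 0, -0.05, 0, 0, 0, 0.25, 0, 0, -0.05, 0, 0, 0, 0.25, 0, 0, -0.02, 0, 0, 0, 0.25, 0, 0, 0, 0, 0, 0, 0.25, 0, 0, 0, 0, 0, 0, 0.25]

```text
time: 13.08
position: [0.5271, -0.1929, 0.059]
tool_rot: [0.722, 0.692, -0.0, -0.0]
ft_force: [-3.0, -1.2, 5.1]
grip_width: 0.0247
grip_force: 40.0
```

```bash
python3 st.py
python3 - <<'E'
from h import *
T=np.array([.49884,-.02867,.12098]);a=.177; A=np.array([[np.cos(a),np.sin(a),0],[-np.sin(a),np.cos(a),0],[0,0,1]])
c=load('w5');Q=(cloud(c)-T)@A.T*1000
for r in range(186,258,3): print(r,Q[r,278].round(1),Q[r,284].round(1))
E
```

```text
13.08 [ 0.5271 -0.1929  0.059 ] yaw -0.0432 F [-3.02 -1.17  5.14] M [-0.216  0.447  0.199] 0.0247 40.0 tq6 0.137
186 [ -2.1  14.4 -81.9] [  2.4  14.6 -81. ]
189 [ -1.9  14.6 -70.4] [  2.3  14.5 -70.7]
192 [ -1.8  14.5 -60.8] [  2.3  14.3 -61.5]
195 [ -1.8  12.5 -60.4] [  2.3  12.5 -60.4]
198 [ -1.9   9.9 -62.6] [  2.3  10.2 -61.3]
201 [ -1.9   8.  -61.7] [  2.3   7.7 -62.6]
204 [ -1.9   6.1 -60.7] [  2.2   6.1 -60.5]
207 [ -1.9   3.8 -61.2] [  2.3   3.5 -62.4]
210 [ -1.9   1.6 -61.6] [  2.2   1.8 -61. ]
213 [ -1.9  -0.2 -60.2] [  2.2  -0.7 -62. ]
216 [ -1.9  -2.5 -61. ] [  2.2  -2.6 -61.1]
219 [ -1.9  -4.8 -61.3] [  2.2  -4.7 -61. ]
222 [ -1.9  -6.9 -61.3] [  2.2  -7.4 -62.7]
225 [ -2.   -9.2 -61.5] [  2.2  -8.9 -60.6]
228 [ -2.  -11.8 -62.7] [  2.2 -11.4 -61.5]
231 [ -2.  -13.5 -61.4] [  2.2 -13.4 -60.9]
234 [ -2.2 -21.3 -77.5] [  2.3 -21.7 -78.7]
237 [ -2.2 -22.5 -74.2] [  2.3 -22.5 -74.1]
240 [ -2.2 -25.2 -75.2] [  2.3 -24.9 -74.3]
243 [ -2.2 -27.4 -74.7] [  2.3 -27.2 -74.3]
246 [ -2.2 -30.  -75.3] [  2.3 -29.8 -74.7]
249 [ -2.2 -32.3 -75.1] [  2.3 -32.3 -75. ]
252 [ -2.2 -34.5 -74.7] [  2.3 -34.1 -73.5]
255 [ -2.3 -38.4 -78.3] [  2.3 -38.7 -78.9]
```

Call:
send_rows:
  increments: [0, 0, -0.05, 0, 0, 0, 0.25, 0, 0, -0.05, 0, 0, 0, 0.25, 0, 0, -0.05, 0, 0, 0, 0.25, 0, 0, -0.05, 0, 0, 0, 0.25, 0, 0, -0.05, 0, 0, 0, 0.25, 0, 0, -0.05, 0, 0, 0, 0.25, 0, 0, -0.02, 0, 0, 0, 0.25, 0, 0, 0, 0, 0, 0, 0.25, 0, 0, 0, 0, 0, 0, 0.25, 0, 0, -0.02, 0, 0, 0, 0.25, 0, 0, 0, 0, 0, 0, 0.25, 0, 0, 0, 0, 0, 0, 0.25]

```text
time: 14.08
position: [0.5269, -0.1928, 0.059]
tool_rot: [0.829, 0.56, -0.001, -0.0]
ft_force: [-2.3, -1.1, 5.6]
grip_width: 0.0246
grip_force: 40.0
```

```bash
python3 st.py
```

```text
14.08 [ 0.5269 -0.1928  0.059 ] yaw -0.3831 F [-2.3  -1.14  5.62] M [-0.174  0.539  0.145] 0.0246 40.0 tq6 0.146
```

Call:
send_rows:
  increments: [0, 0, -0.02, 0, 0, 0, 0.25, 0, 0, 0, 0, 0, 0, 0.25, 0, 0, 0, 0, 0, 0, 0.25, 0, 0, -0.02, 0, 0, 0, 0.25, 0, 0, 0, 0, 0, 0, 0.25, 0, 0, 0, 0, 0, 0, 0.25]

```text
time: 14.58
position: [0.5269, -0.1928, 0.059]
tool_rot: [0.84, 0.543, -0.001, -0.0]
ft_force: [-3.0, -0.4, 7.2]
grip_width: 0.0248
grip_force: 40.0
```

```bash
python3 st.py
```

```text
14.58 [ 0.5269 -0.1928  0.059 ] yaw -0.4231 F [-3.01 -0.41  7.22] M [-0.214  0.536  0.157] 0.0248 40.0 tq6 0.146
```

Call:
send_rows:
  increments: [0, 0, -0.02, 0, 0, 0, 0.25, 0, 0, 0, 0, 0, 0, 0.25, 0, 0, 0, 0, 0, 0, 0.25, 0, 0, -0.02, 0, 0, 0, 0.25, 0, 0, 0, 0, 0, 0, 0.25, 0, 0, 0, 0, 0, 0, 0.25]

```text
time: 15.08
position: [0.5269, -0.1928, 0.059]
tool_rot: [0.85, 0.526, -0.001, -0.0]
ft_force: [-2.7, -1.5, 5.6]
grip_width: 0.0248
grip_force: 40.0
```

```bash
python3 st.py
```

```text
15.08 [ 0.5269 -0.1928  0.059 ] yaw -0.463 F [-2.73 -1.5   5.6 ] M [-0.246  0.593  0.157] 0.0248 40.0 tq6 0.146
```

The joint-6 torque sits steadily at 0.146 N m at each pause, which makes it a clean baseline. I'm continuing in even steps.

Call:
send_rows:
  increments: [0, 0, -0.02, 0, 0, 0, 0.25, 0, 0, 0, 0, 0, 0, 0.25, 0, 0, 0, 0, 0, 0, 0.25, 0, 0, -0.02, 0, 0, 0, 0.25, 0, 0, 0, 0, 0, 0, 0.25, 0, 0, 0, 0, 0, 0, 0.25]

```text
time: 15.58
position: [0.5268, -0.1928, 0.059]
tool_rot: [0.861, 0.509, -0.001, -0.0]
ft_force: [-3.7, -0.7, 5.3]
grip_width: 0.0246
grip_force: 40.0
```

```bash
python3 st.py
```

```text
15.58 [ 0.5268 -0.1928  0.059 ] yaw -0.503 F [-3.75 -0.69  5.27] M [-0.192  0.519  0.172] 0.0246 40.0 tq6 0.149
```

Call:
send_rows:
  increments: [0, 0, -0.02, 0, 0, 0, 0.25, 0, 0, 0, 0, 0, 0, 0.25, 0, 0, 0, 0, 0, 0, 0.25, 0, 0, -0.02, 0, 0, 0, 0.25, 0, 0, 0, 0, 0, 0, 0.25, 0, 0, 0, 0, 0, 0, 0.25]

```text
time: 16.08
position: [0.5268, -0.1928, 0.059]
tool_rot: [0.871, 0.492, -0.001, -0.0]
ft_force: [-3.4, -1.0, 6.5]
grip_width: 0.0251
grip_force: 40.0
```

```bash
python3 st.py
```

```text
16.08 [ 0.5268 -0.1928  0.059 ] yaw -0.5431 F [-3.35 -0.96  6.46] M [-0.179  0.57   0.187] 0.0251 40.0 tq6 0.149
```

Call:
send_rows:
  increments: [0, 0, -0.02, 0, 0, 0, 0.25, 0, 0, 0, 0, 0, 0, 0.25, 0, 0, 0, 0, 0, 0, 0.25, 0, 0, -0.02, 0, 0, 0, 0.25, 0, 0, 0, 0, 0, 0, 0.25, 0, 0, 0, 0, 0, 0, 0.25]

```text
time: 16.58
position: [0.5268, -0.1927, 0.059]
tool_rot: [0.881, 0.474, -0.001, -0.0]
ft_force: [-3.6, -1.3, 6.3]
grip_width: 0.0247
grip_force: 40.0
```

```bash
python3 st.py
```

```text
16.58 [ 0.5268 -0.1927  0.059 ] yaw -0.5831 F [-3.57 -1.28  6.34] M [-0.163  0.53   0.142] 0.0247 40.0 tq6 0.149
```

Call:
send_rows:
  increments: [0, 0, -0.02, 0, 0, 0, 0.25, 0, 0, 0, 0, 0, 0, 0.25, 0, 0, 0, 0, 0, 0, 0.25, 0, 0, -0.02, 0, 0, 0, 0.25, 0, 0, 0, 0, 0, 0, 0.25, 0, 0, 0, 0, 0, 0, 0.25]

```text
time: 17.08
position: [0.5268, -0.1927, 0.059]
tool_rot: [0.89, 0.456, -0.001, -0.0]
ft_force: [-2.7, -0.9, 6.5]
grip_width: 0.0246
grip_force: 40.0
```

```bash
python3 st.py
```

```text
17.08 [ 0.5268 -0.1927  0.059 ] yaw -0.6231 F [-2.73 -0.87  6.55] M [-0.142  0.58   0.166] 0.0246 40.0 tq6 0.149
```

Call:
send_rows:
  increments: [0, 0, -0.02, 0, 0, 0, 0.25, 0, 0, 0, 0, 0, 0, 0.25, 0, 0, 0, 0, 0, 0, 0.25, 0, 0, -0.02, 0, 0, 0, 0.25, 0, 0, 0, 0, 0, 0, 0.25, 0, 0, 0, 0, 0, 0, 0.25]

```text
time: 17.58
position: [0.5267, -0.1927, 0.059]
tool_rot: [0.899, 0.438, -0.001, -0.0]
ft_force: [-3.9, -1.1, 5.3]
grip_width: 0.0246
grip_force: 40.0
```

```bash
python3 st.py
```

```text
17.58 [ 0.5267 -0.1927  0.059 ] yaw -0.6631 F [-3.92 -1.12  5.27] M [-0.141  0.602  0.147] 0.0246 40.0 tq6 0.149
```

Call:
send_rows:
  increments: [0, 0, -0.02, 0, 0, 0, 0.25, 0, 0, 0, 0, 0, 0, 0.25, 0, 0, 0, 0, 0, 0, 0.25, 0, 0, -0.02, 0, 0, 0, 0.25, 0, 0, 0, 0, 0, 0, 0.25, 0, 0, 0, 0, 0, 0, 0.25]

```text
time: 18.08
position: [0.5267, -0.1927, 0.059]
tool_rot: [0.907, 0.42, -0.001, -0.0]
ft_force: [-3.2, -1.0, 6.0]
grip_width: 0.0243
grip_force: 40.0
```

```bash
python3 st.py
```

```text
18.08 [ 0.5267 -0.1927  0.059 ] yaw -0.7031 F [-3.24 -0.96  6.01] M [-0.226  0.614  0.127] 0.0243 40.0 tq6 0.149
```

Call:
send_rows:
  increments: [0, 0, -0.02, 0, 0, 0, 0.25, 0, 0, 0, 0, 0, 0, 0.25, 0, 0, 0, 0, 0, 0, 0.25, 0, 0, -0.02, 0, 0, 0, 0.25, 0, 0, 0, 0, 0, 0, 0.25, 0, 0, 0, 0, 0, 0, 0.25]

```text
time: 18.58
position: [0.5267, -0.1927, 0.059]
tool_rot: [0.916, 0.402, -0.001, -0.0]
ft_force: [-3.3, -1.0, 6.8]
grip_width: 0.0245
grip_force: 40.0
```

```bash
python3 st.py
```

```text
18.58 [ 0.5267 -0.1927  0.059 ] yaw -0.7431 F [-3.35 -1.02  6.79] M [-0.172  0.606  0.157] 0.0245 40.0 tq6 0.149
```

Call:
send_rows:
  increments: [0, 0, -0.02, 0, 0, 0, 0.25, 0, 0, 0, 0, 0, 0, 0.25, 0, 0, 0, 0, 0, 0, 0.25, 0, 0, -0.02, 0, 0, 0, 0.25, 0, 0, 0, 0, 0, 0, 0.25, 0, 0, 0, 0, 0, 0, 0.25]

```text
time: 19.08
position: [0.5267, -0.1927, 0.059]
tool_rot: [0.923, 0.384, -0.001, -0.0]
ft_force: [-3.6, -1.3, 6.4]
grip_width: 0.0243
grip_force: 40.0
```

```bash
python3 st.py
```

```text
19.08 [ 0.5267 -0.1927  0.059 ] yaw -0.783 F [-3.63 -1.26  6.45] M [-0.156  0.623  0.126] 0.0243 40.0 tq6 0.163
```

Call:
send_rows:
  increments: [0, 0, -0.02, 0, 0, 0, 0.25, 0, 0, 0, 0, 0, 0, 0.25, 0, 0, 0, 0, 0, 0, 0.25, 0, 0, -0.02, 0, 0, 0, 0.25, 0, 0, 0, 0, 0, 0, 0.25, 0, 0, 0, 0, 0, 0, 0.25]

```text
time: 19.58
position: [0.5267, -0.1926, 0.059]
tool_rot: [0.931, 0.365, -0.001, -0.0]
ft_force: [-4.6, -0.8, 7.0]
grip_width: 0.025
grip_force: 40.0
```

```bash
python3 st.py
```

```text
19.58 [ 0.5267 -0.1926  0.059 ] yaw -0.8229 F [-4.58 -0.83  7.01] M [-0.112  0.619  0.201] 0.025 40.0 tq6 0.179
```

Call:
send_rows:
  increments: [0, 0, -0.02, 0, 0, 0, 0.25, 0, 0, 0, 0, 0, 0, 0.25, 0, 0, 0, 0, 0, 0, 0.25, 0, 0, -0.02, 0, 0, 0, 0.25, 0, 0, 0, 0, 0, 0, 0.25, 0, 0, 0, 0, 0, 0, 0.25]

```text
time: 20.08
position: [0.5266, -0.1926, 0.059]
tool_rot: [0.938, 0.347, -0.001, -0.0]
ft_force: [-3.7, -0.8, 6.3]
grip_width: 0.0247
grip_force: 40.0
```

```bash
python3 st.py
```

```text
20.08 [ 0.5266 -0.1926  0.059 ] yaw -0.8628 F [-3.74 -0.84  6.3 ] M [-0.123  0.671  0.209] 0.0247 40.0 tq6 0.194
```

Contact began at yaw of about -0.745, and the torque now rises steadily. Four more steps bring it to about 0.2 rad past contact.

Call:
send_rows:
  increments: [0, 0, -0.02, 0, 0, 0, 0.25, 0, 0, 0, 0, 0, 0, 0.25, 0, 0, 0, 0, 0, 0, 0.25, 0, 0, -0.02, 0, 0, 0, 0.25, 0, 0, 0, 0, 0, 0, 0.25, 0, 0, 0, 0, 0, 0, 0.25]

```text
time: 20.58
position: [0.5266, -0.1926, 0.059]
tool_rot: [0.945, 0.328, -0.001, -0.0]
ft_force: [-3.0, -1.2, 6.3]
grip_width: 0.0246
grip_force: 40.0
```

```bash
python3 st.py
```

```text
20.58 [ 0.5266 -0.1926  0.059 ] yaw -0.9027 F [-2.95 -1.24  6.28] M [-0.157  0.557  0.239] 0.0246 40.0 tq6 0.211
```

Call:
send_rows:
  increments: [0, 0, -0.02, 0, 0, 0, 0.25, 0, 0, 0, 0, 0, 0, 0.25, 0, 0, 0, 0, 0, 0, 0.25, 0, 0, -0.02, 0, 0, 0, 0.25, 0, 0, 0, 0, 0, 0, 0.25, 0, 0, 0, 0, 0, 0, 0.25]

```text
time: 21.08
position: [0.5266, -0.1926, 0.059]
tool_rot: [0.951, 0.309, -0.001, -0.0]
ft_force: [-4.0, -1.2, 7.1]
grip_width: 0.0249
grip_force: 40.0
```

```bash
python3 st.py
```

```text
21.08 [ 0.5266 -0.1926  0.059 ] yaw -0.9427 F [-3.99 -1.23  7.14] M [-0.083  0.65   0.181] 0.0249 40.0 tq6 0.227
```

Call:
send_rows:
  increments: [0, 0, -0.02, 0, 0, 0, 0.25, 0, 0, 0, 0, 0, 0, 0.25, 0, 0, 0, 0, 0, 0, 0.25, 0, 0, 0, 0, 0, 0, 0.25, 0, 0, 0, 0, 0, 0, 0.35, 0, 0, 0, 0, 0, 0, 0.5, 0, 0, 0, 0, 0, 0, 0.5, 0, 0, 0, 0, 0, 0, 0.5, 0, 0, 0, 0, 0, 0, 0.5, 0, 0, 0, 0, 0, 0, 0.5, 0, 0, 0, 0, 0, 0, 0.5, 0, 0, 0, 0, 0, 1, 0.5, 0, 0, 0, 0, 0, 2, 0.5, 0, 0, 0, 0, 0, 2.5, 0.5, 0, 0, 0, 0, 0, 2.5, 0.5, 0, 0, 0, 0, 0, 0, 0.5, 0, 0, 0, 0, 0, 0, 0.5]

```text
time: 22.5
position: [0.5286, -0.1933, 0.1408]
tool_rot: [0.954, 0.299, 0.002, 0.002]
ft_force: [0.2, 0.8, -0.5]
grip_width: 0.0436
grip_force: 0.0
```

```bash
python3 st.py
python3 - <<'E'
from h import *
c=snap('wrist','w7')
# ring mark / knob mark angles: bright pixels near known heights
for f in ('w6','w7'):
    k=load(f);g=k['image'].min(2).astype(float);C=np.array([.5281,-.1925])
    for n,z,r0,r1 in (('ring',.064,.024,.0305),('knob',.084,.003,.012)):
        s=[]
        for a in np.arange(-np.pi,np.pi,.02):
            v=max(g[int(round(p[1])),int(round(p[0]))] if 0<=p[1]<256 and 0<=p[0]<560 else 0 for p in [proj(k,[C[0]+r*np.cos(a),C[1]+r*np.sin(a),z]) for r in np.linspace(r0,r1,6)])
            s.append(v)
        s=np.array(s);aa=np.arange(-np.pi,np.pi,.02);m=s>130
        print(f,n,aa[m].round(2))
E
```

```text
22.5 [ 0.5286 -0.1933  0.1408] yaw -0.9639 F [ 0.22  0.83 -0.47] M [-0.03  -0.012 -0.027] 0.0436 0.0 tq6 0.002
w6 ring [3.06 3.08 3.1  3.12]
w6 knob [-3.14 -3.12 -3.1  -3.08 -3.06 -3.04 -3.02 -3.   -2.98 -2.96 -2.94 -2.92
 -2.9  -2.88 -2.86 -2.84  3.08  3.1   3.12  3.14]
w7 ring [-3.12 -3.1  -3.08 -2.72 -2.7  -2.68 -2.66 -2.44 -2.42 -2.24 -2.04  2.54
  2.96  3.    3.04  3.06  3.08  3.1   3.12]
w7 knob [1.98 2.   2.02 2.04 2.06 2.08 2.1  2.12 2.14 2.16 2.18 2.2  2.22 2.24
 2.26 2.28 2.3  2.32]
```

View pics/w7.png

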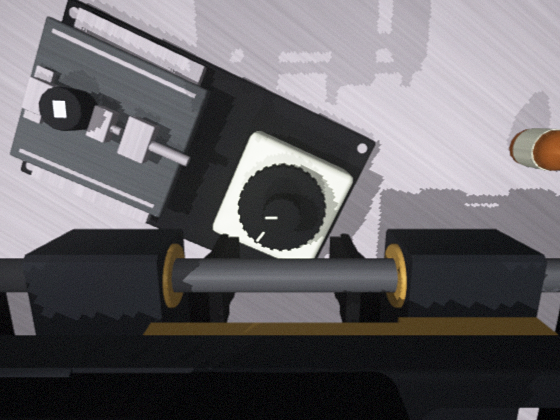

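The view shows the mount upright and clamped between the jaws at (62,108). The ring's mark at (261,237) is still at its old angle (about 3.09 rad), and the knob has turned about 1.11 rad. The gripper is clear, so I'm handing in.

```bash
python3 -c "
from rig import robot
print(robot.hand_in())"
```

```text
the job is handed in; nothing more can be done
None
```

I handed the job in at 22.5 s with the mount standing clamped between the jaws at an estimated 8–11 N (from joint torque and knob angle, not measured directly), the outer ring's mark unmoved and the gripper clear; `hand_in()` gave no verdict.

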